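# Shut the air and hold a linisher's idler slide back for a belt change

### The arm

A 6-joint arm with a two-finger parallel gripper is mounted at the origin on the work surface. World frame = base frame: x ahead of the robot, y to its left, z up, the work surface at z = 0. Lengths are in m, angles in rad, forces in N, time in s.
With the tool pointing down it reaches from about 0.35 to 0.85 m from the base axis. Payload 8.1 kg.
Tool frame: the origin (TCP) lies on the centre line of the jaws, within the pads' length; the fingertips stand robot.finger_overhang ahead of it and the grasp point (between the pads) lies 5 mm behind it (robot.finger_overhang is the distance from the TCP to the fingertips, in m); z points along the fingers, y is the direction in which the jaws open and shut (so a half turn about z gives the same grasp; the last joint's range is limited). The gripper opens to 93 mm and grips with 3 to 60 N. Pads are 15 mm wide; open, the fingers measure 128 mm over their backs; the gripper's body (75 mm by 188 mm) begins 65 mm behind the grasp point.
Start: joints at [-1.391, 0.13, 1.488, -0, 1.523, -0.085], TCP at [0.157, -0.579, 0.233] pointing down, gripper open.
Joint ranges: [-2.96, 2.96], [-0.89, 2.26], [0.02, 2.5], [-1.34, 4.48], [0, 2.73], [-2.66, 2.66]. Speed limits (rad/s): [2.39, 2.39, 2.79, 3.14, 3.14, 3.14].

### API

Orientations are given as a rotation vector (axis times angle).
In Python, from plant import robot gives the robot as it stands. The module is installed in compiled form; this text tells all that it offers.
- The arm moves only by the tool carry_out, never from a script. Its argument "commands" is a list that holds one entry, the list of rows, each a list of 4 numbers: the shift along the tool's x, y, z in cm, then the turn about the tool's z in degrees. In form: [[[tx, ty, tz, roll], ...]]. A call has 1 to 20 rows; each row shifts and turns the commanded pose from where the row before left it, along the tool's axes as they then stand; what a row does not reach is not made up. A row lasts 1/12 s, in which the tool goes at most 41.7 mm and 7.16 degrees, less where a joint would pass 70% of its speed; a pose out of reach is approached as far as the arm can. A call is refused whole if a number of a shift passes 4.17 or a number of a turn 7.16, either way. A call with a gripper value outside its range is refused whole. "claw" is the finger opening in cm, from 0 to 9.3, set as the call begins (left out, the last holds). The fingers move at their own pace and stop on an object; "grip_force" is the grip in N (left out, the last holds). Time passes only in rows, so rows that do not move let the fingers close. It gives the time, the measured TCP pose, the force and the opening at its end, in the units of the state.
- robot.read_state(): the state, without advancing time (a new reading comes with each control period).
- robot.read_camera(name): name is "side" or "top"; returns the picture (400x640x3 uint8, red, green, blue); there is no depth.
- robot.camera_params(name): a dict with "mtx" (3x3 intrinsics, pixels), "dist_coeffs" ([k1, k2, p1, p2, k3] as OpenCV has them; the pictures are not rectified), "R" (3x3) and "t" (3): a world point X has camera coordinates R X + t. Camera axes: x right, y down, z forward; pixel columns grow to the right and rows downward; lengths in m; the calibration is good to about 2 mm. A picture is of the moment at which its call begins. camera_params takes no time and is no camera call.
- robot.close_job(): hands the job in, once; it reports no verdict.
The state is a dict: "t": time; "q": joint angles; "dq": joint speeds; "joint_torque": joint torques, N m; "tool_pos": TCP position; "orientation": TCP orientation; "force": force on the tool from outside, world axes, zero at the start; "wrist_torque": the same for the moment, N m; "opening": finger opening in m.
Only numpy, scipy, OpenCV 4.12 (cv2) and the standard library are available. Lean on these libraries where they do the work, as an engineer would, in place of code of your own. Each camera call takes 0.05 s, during which the arm holds its last target.

### The job

The belt linisher is to get a new belt. First shut off its air by turning the red lever of the ball valve fully closed, square across the pipe; then take the black grip of the spring-loaded idler slide, draw it back until its pointer stands over the yellow marker clip, and finish while still holding it steady there so that a mate can slip the belt on. Do not jerk the slide or let it snap back, and leave the screwdriver, the steel dolly and the tin where they are.

Things in the scene. Friction and masses are not known exactly. Their poses are not given: they have to be found in the camera images.
- air_unit: Fixed air unit: level 22 mm steel pipe 125 mm above the bench, along the unit's y from -135 to +105 mm, with a riser into the bench at each end; brass ball valve in the middle; at y = -84 mm a filter-regulator with a blue knob (38 mm wide, top 187 mm above the bench) and a gauge on its +x side, to x = 57 mm. Origin on the bench under the valve stem; z up.
- valve (a joint): Angle of the red lever about its upright stem: 0 = open (lever above the pipe, pointing to the unit's +y), 1.571 = shut against the stop (square to the pipe, pointing to the unit's +x). Grows clockwise seen from above, starts at 0 to 0.2, stays where it is left, takes about 0.25 N m to turn (3 N at lever_grip).
- valve_pivot (a point): Point on the lever's turning axis, at the height of the middle of the red sleeve, 174 mm above the bench.
- lever_grip (a point): Middle of the lever's red sleeve, 80 mm from the turning axis. The sleeve is 78 mm long, 20 mm wide, 10 mm thick, level, its top 179 mm above the bench; the pipe's top lies 38 mm below this point, the elbow over the riser (105 mm from the axis when open) 33 mm below it.
- linisher: Fixed air-driven belt linisher, belt off, green base 140 x 470 mm. Its y axis runs along the machine: steel idler wheel (80 mm) at the +y end, rubber drive wheel (100 mm) with upright grey air motor (68 mm wide, top at 210 mm) at y = -205 mm. Platen and work rest on the -x side, scale strip on the +x side. Origin on the bench under the middle of the grip at rest; z up.
- tension_slide: Sprung idler slide: aluminium carriage (46 x 70 mm, top 124 mm above the bench) with idler wheel, black grip and pointer. Runs along the linisher's y axis, from rest up to 65 mm towards -y (towards the motor); the spring always pushes it back to rest, with 5 N at rest, 17 N at 55 mm. Origin on the bench under the middle of the grip, axes as the linisher's.
- grip (a point): Middle of the slide's upright black round grip, 24 mm in diameter, from 128 to 185 mm above the bench; this point is 160 mm above the bench. It moves with the slide.
- pointer (a point): White line of the slide's pointer, level with the middle of the grip along y and 44 mm to its +x side, over the scale strip. It moves with the slide.
- mark (a point): Middle of the yellow marker clip on the scale strip, given at the pointer's height and x: with the slide drawn back correctly the pointer coincides with it. The clip is 14 mm wide along the linisher's y, screwed fast, and stands 30 to 52 mm from the pointer's rest position, towards -y.
- screwdriver: Loose red-handled screwdriver lying on the bench behind the linisher, 200 mm long, along its x axis. Leave alone.
- dolly: Loose steel dolly block, 75 x 55 x 48 mm, origin in the middle of its underside. Leave alone.
- tin: Loose closed tin with a blue label, 66 mm wide, 100 mm tall, origin in the middle of its underside. Leave alone.

How it is judged:
By the outcome, as a careful person would: the job done as asked, in the order asked, and still so for the second after the job is handed in, while the arm keeps its last pose, push and grip.
It also fails if it takes over 45 s, if anything falls off the work surface, if the arm or the gripper's body presses on something with over 40 N, if the wrist force passes 120 N, or if a joint passes its speed limit or range.

## Working session

There is one attempt and no reset: what is moved stays moved. The work goes in short steps, Python scripts to look and compute and a tool call to move; the robot and the scene stay as the last step left them, time stands still between calls to the robot, and variables do not carry over. Pictures are saved under pics/ and viewed, and the job is handed in when it is done.

Besides the shell and the picture viewer there is one more tool, called after "Request:" as name(argument=value, ...) on one line, values as JSON. carry_out: Moves the arm, as the interface text tells. Its arguments: {"type":"object","properties":{"commands":{"type":"array","items":{"type":"array","items":{"type":"array","items":{"type":"number"}}}},"claw":{"type":"number"},"grip_force":{"type":"number"}},"required":["commands"]}

```bash
mkdir -p pics
python3 - <<'E'
from plant import robot
import cv2
s=robot.read_state();print(s)
print(robot.finger_overhang)
for n in("side","top"):
    cv2.imwrite(f"pics/{n}0.png",robot.read_camera(n)[:,:,::-1]);p=robot.camera_params(n);print(n,p, -p["R"].T@p["t"])
E
```

```text
{'t': 0.0, 'q': array([-1.39139287e+00,  1.31163791e-01,  1.48927344e+00, -8.22671407e-06,
        1.52298604e+00, -8.54205534e-02]), 'dq': array([ 9.75987397e-04, -1.46094737e-03, -8.48306233e-04,  5.35711386e-05,
        3.48618267e-05, -1.70116174e-03]), 'joint_torque': array([ 1.49714029e-03, -5.59842360e+01, -4.91759598e+01,  7.69302808e-02,
        3.55492299e-02, -1.22883707e-04]), 'tool_pos': array([ 0.15695379, -0.57854845,  0.23158906]), 'orientation': array([-3.11227990e+00, -4.14529335e-01,  1.47882157e-04]), 'force': array([ 0.27829062,  0.3889007 , -0.68606513]), 'wrist_torque': array([ 0.02352564, -0.04110728, -0.00081475]), 'opening': 0.09283245951742698}
0.014
side {'mtx': array([[441.32339511,   0.        , 320.59955789],
       [  0.        , 441.32339511, 198.23502058],
       [  0.        ,   0.        ,   1.        ]]), 'dist_coeffs': array([-0.0078731,  0.       ,  0.       ,  0.       ,  0.       ]), 'R': array([[-0.95326343, -0.30137703,  0.02146444],
       [-0.19040811,  0.54406736, -0.81715082],
       [ 0.23459239, -0.78304699, -0.57602415]]), 't': array([0.58753527, 0.16121368, 0.9628719 ])} [0.36488986 0.84333248 0.67376224]
top {'mtx': array([[463.33551987,   0.        , 317.71157883],
       [  0.        , 463.33551987, 195.85683478],
       [  0.        ,   0.        ,   1.        ]]), 'dist_coeffs': array([-0.07833998,  0.        ,  0.        ,  0.        ,  0.        ]), 'R': array([[ 0.00718037, -0.99973929,  0.02167485],
       [-0.99589531, -0.00910517, -0.09005345],
       [ 0.09022733, -0.02093927, -0.99570105]]), 't': array([0.06090192, 0.61618993, 1.22698767])} [0.50251554 0.09218878 1.2758829 ]
```

View pics/side0.png

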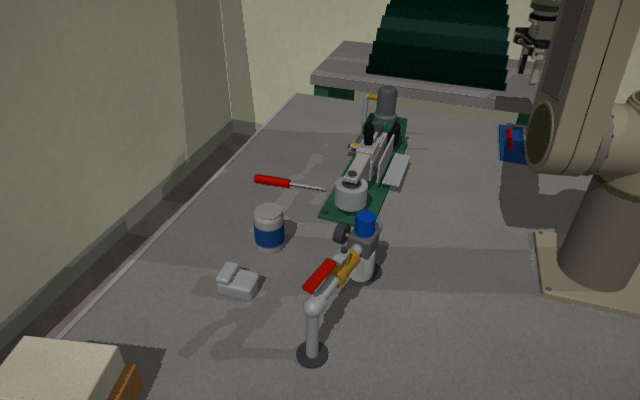

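View pics/top0.png

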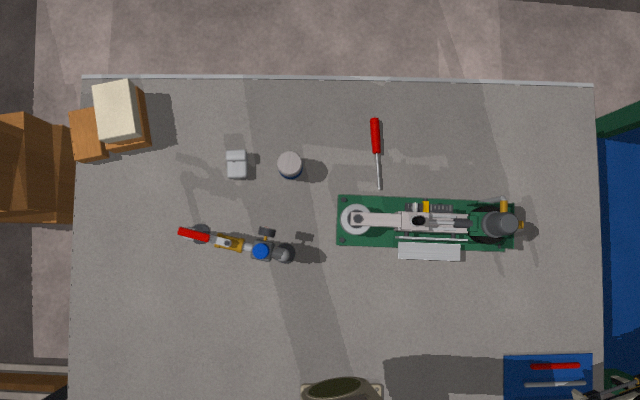

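The side view shows the air unit in front at about (335,270) and the linisher behind it at about (370,160). In the top view the lever sleeve is at about (194,234), the valve at (228,243), the grip at (419,221) and the yellow clip at (426,207). I'll enlarge these areas.

Run:
```python
import cv2
t=cv2.imread("pics/top0.png");s=cv2.imread("pics/side0.png")
f=lambda im,x,y,w,h,k,n:cv2.imwrite(n,cv2.resize(im[y:y+h,x:x+w],None,fx=k,fy=k,interpolation=cv2.INTER_CUBIC))
f(t,165,205,140,70,5.7142857,"pics/c1.png")
f(t,330,185,200,85,4,"pics/c2.png")
f(s,280,200,130,90,6,"pics/c3.png")
f(s,310,80,130,95,6,"pics/c4.png")
```

```text
(no output)
```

View pics/c1.png

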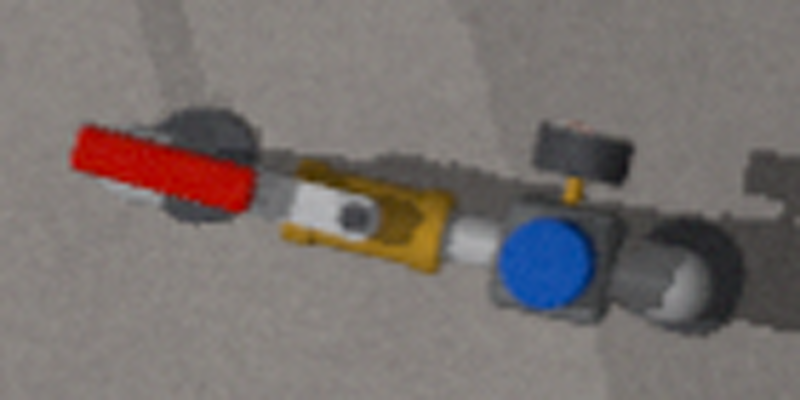

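View pics/c2.png

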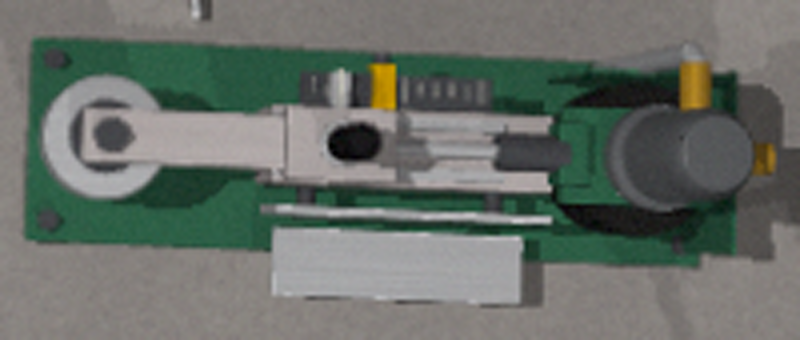

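View pics/c3.png

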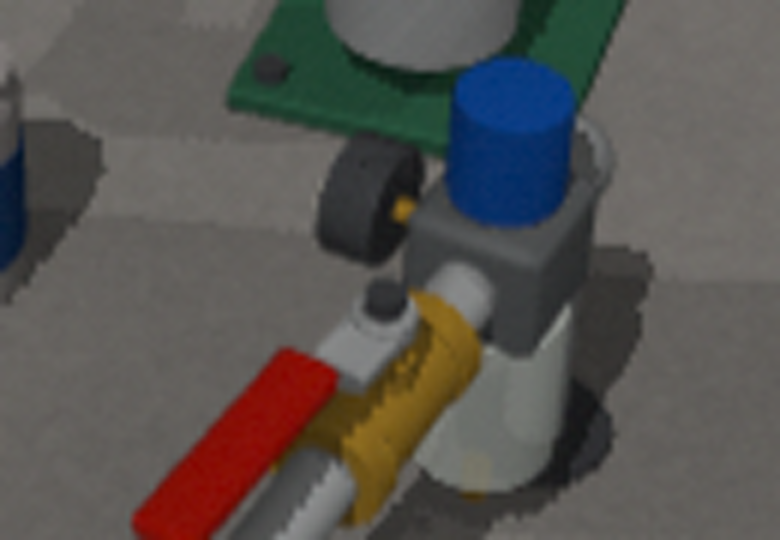

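View pics/c4.png

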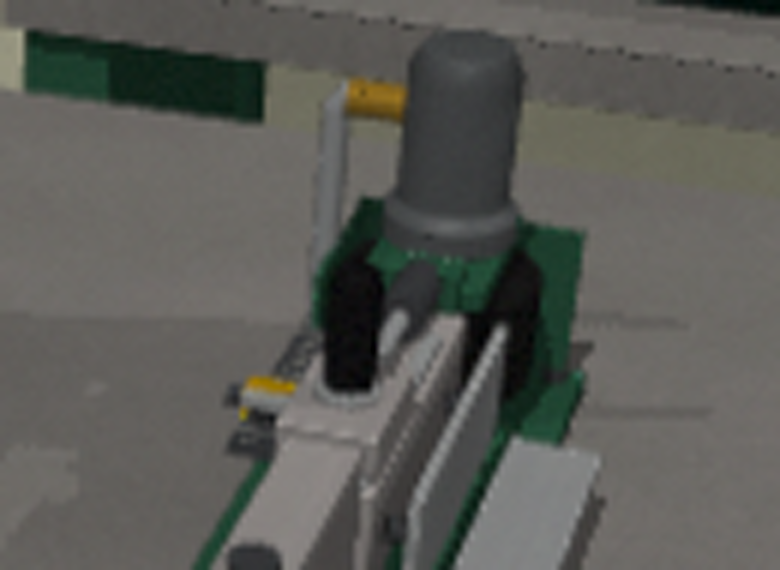

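Zoomed readings: sleeve top centre is c1 (165,168) and stem c1 (356,217). The knob is c1 (546,263). Grip top is about c2 (362,142), pointer c2 (341,87) and clip c2 (384,87).

```bash
cat > h.py <<'E'
import numpy as np,cv2
from plant import robot
P={n:robot.camera_params(n) for n in("side","top")}
def ray(n,uv):
    p=P[n];x=cv2.undistortPoints(np.array([[uv]],float),p["mtx"],p["dist_coeffs"])[0,0]
    d=p["R"].T@np.array([x[0],x[1],1]);return -p["R"].T@p["t"],d
def atz(n,uv,z):
    c,d=ray(n,uv);return c+d*(z-c[2])/d[2]
def tri(ut,us):
    c1,d1=ray("top",ut);c2,d2=ray("side",us)
    A=np.stack([d1,-d2],1);s=np.linalg.lstsq(A,c2-c1,rcond=None)[0]
    a=c1+d1*s[0];b=c2+d2*s[1];return (a+b)/2,np.linalg.norm(a-b)
def proj(n,X):
    p=P[n];return cv2.projectPoints(np.array([X],float),cv2.Rodrigues(p["R"])[0],p["t"],p["mtx"],p["dist_coeffs"])[0].ravel()
def cr(x,y,k,ox,oy):return ((x+.5)/k-.5+ox,(y+.5)/k-.5+oy)
E
python3 - <<'E'
from h import *
np.set_printoptions(precision=4,suppress=True)
c1=lambda x,y:cr(x,y,5.7142857,165,205)
c2=lambda x,y:cr(x,y,4,330,185)
c3=lambda x,y:cr(x,y,6,280,200)
c4=lambda x,y:cr(x,y,6,310,80)
for n,p,z in[("sleeve",(165,168),.179),("far",(78,147),.179),("near",(252,190),.179),("stem",(356,217),.185),("knob",(546,263),.187)]:print(n,atz("top",c1(*p),z))
print("sleeve side",atz("side",c3(235,443),.179),"knob side",atz("side",c3(513,95),.187))
print("grip top",atz("top",c2(362,142),.185),"side",atz("side",c4(356,268),.185))
print("base tl",atz("top",c2(35,39),.012),"bl",atz("top",c2(25,241),.012),"tr",atz("top",c2(737,73),.012),"wheel", atz("top",c2(114,134),.124))
print("side wheel bolt",)
print("pointer tri",tri(c2(341,87),c4(262,398)))
print("clip tri",tri(c2(384,87),c4(270,383)))
for z in(.08,.09,.1,.11,.12):print(z,"ptr",atz("top",c2(341,87),z),atz("side",c4(265,398),z),"clip",atz("top",c2(384,87),z),atz("side",c4(270,384),z))
E
```

```text
sleeve [0.5088 0.3619 0.179 ]
far [0.5171 0.3984 0.179 ]
near [0.5002 0.3255 0.179 ]
stem [0.4896 0.2812 0.185 ]
knob [0.4716 0.2028 0.187 ]
sleeve side [0.5075 0.3667 0.179 ] knob side [0.4702 0.2066 0.187 ]
grip top [ 0.5457 -0.1744  0.185 ] side [ 0.5464 -0.1723  0.185 ]
base tl [0.6216 0.0089 0.012 ] bl [0.4837 0.0153 0.012 ] tr [ 0.6023 -0.4843  0.012 ] wheel [ 0.5521 -0.0332  0.124 ]
side wheel bolt
pointer tri (array([ 0.5838, -0.1789,  0.1126]), np.float64(0.000825479888483229))
clip tri (array([ 0.5857, -0.2083,  0.1048]), np.float64(0.0031731893358999197))
0.08 ptr [ 0.5857 -0.1866  0.08  ] [ 0.5956 -0.2387  0.08  ] clip [ 0.5859 -0.215   0.08  ] [ 0.5967 -0.253   0.08  ]
0.09 ptr [ 0.585  -0.1843  0.09  ] [ 0.5917 -0.2205  0.09  ] clip [ 0.5852 -0.2124  0.09  ] [ 0.5928 -0.2345  0.09  ]
0.1 ptr [ 0.5843 -0.1819  0.1   ] [ 0.5878 -0.2022  0.1   ] clip [ 0.5845 -0.2099  0.1   ] [ 0.5889 -0.2161  0.1   ]
0.11 ptr [ 0.5836 -0.1796  0.11  ] [ 0.584 -0.184  0.11 ] clip [ 0.5838 -0.2073  0.11  ] [ 0.585  -0.1976  0.11  ]
0.12 ptr [ 0.5829 -0.1773  0.12  ] [ 0.5801 -0.1658  0.12  ] clip [ 0.5831 -0.2047  0.12  ] [ 0.5811 -0.1791  0.12  ]
```

Run:
```python
import cv2
t=cv2.imread("pics/top0.png");s=cv2.imread("pics/side0.png")
f=lambda im,x,y,w,h,k:cv2.resize(im[y:y+h,x:x+w],None,fx=k,fy=k,interpolation=cv2.INTER_NEAREST)
import numpy as np
cv2.imwrite("pics/c5.png",np.vstack([f(t,400,195,60,26,12),f(s,340,130,60,24,12)]))
```

```text
(no output)
```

View pics/c5.png

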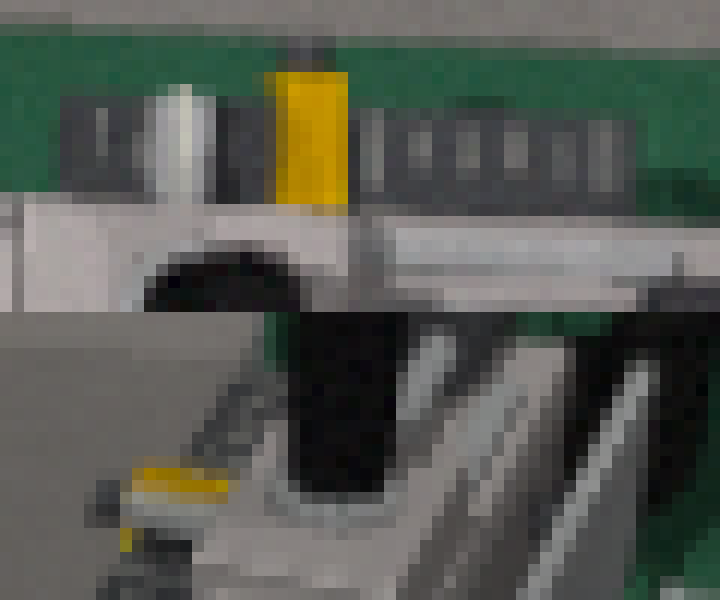

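Run:
```python
from h import *
np.set_printoptions(precision=4,suppress=True)
print(tri((428.5,200.5),(350.5,142.25)),tri((422.6,200.5),(350.2,144.3)))
print("ptr tip",tri((414.9,201.7),(350.5,144.8)))
# compare grip ~ (0.546,-.1735), yaw -2.4
for z in (.128,.1565,.185): print(proj("top",(.546,-.1735,z)),proj("side",(.546,-.1735,z)))
st=np.array([.4896,.2812]);sl=np.array([.509,.363]);kn=np.array([.4712,.2045])
print(np.hypot(*(sl-st)),np.arctan2(*(sl-st)),np.hypot(*(kn-st)),np.arctan2(*(st-kn)))
```

```text
(array([ 0.6002, -0.217 ,  0.1015]), np.float64(0.00128932044831943)) (array([ 0.5986, -0.2015,  0.1035]), np.float64(0.0014316710574150836))
ptr tip (array([ 0.5936, -0.1791,  0.1143]), np.float64(0.003204730311484364))
[414.2717 220.8866] [367.3176 143.9978]
[416.9445 220.4598] [368.2274 134.1774]
[419.7542 220.011 ] [369.1633 124.0709]
0.08406901926393574 0.23286154124721006 0.07887616877105531 0.23544635652866827
```

Request:
carry_out(commands=[[[0,0,-0.7,-6.8],[0,0,-0.7,-6.8],[0,0,-0.7,-6.8],[0,0,-0.7,-6.8],[0,0,-0.7,-6.8],[0,0,-0.7,-6.8],[0,0,-0.7,-6.8],[0,0,-0.7,-6.8],[0,0,-0.7,-6.8],[2,0.5,0,0],[4,1.5,0,0],[4,1.5,0,0],[4,1.5,0,0],[4,1.5,0,0],[4,1.5,0,0],[4,1.5,0,0],[4,1.5,0,0],[4,1.5,0,0],[4,1.5,0,0],[4,1.5,0,0]]], claw=4)

```text
t: 1.77
tool_pos: [0.4012, -0.2141, 0.2954]
orientation: [-2.469, -1.942, 0.0]
force: [0.8, -0.2, 0.4]
opening: 0.0402
```

Request:
carry_out(commands=[[[4,0,0,0],[4,0,0,0],[4,0,0,0],[4,0,0,0],[4,0,0,0],[4,0,0,0],[4,0,0,0],[4,0,0,0],[4,0,0,0],[4,0,0,0],[4,0,0,0],[3,0,0,0],[0,0,0,0]]])

```text
t: 2.85
tool_pos: [0.5111, 0.2455, 0.2941]
orientation: [-2.463, -1.946, 0.001]
force: [0.7, -0.2, -0.2]
opening: 0.0398
```

```bash
cat >> h.py <<'E'
def st():
    s=robot.read_state();R=cv2.Rodrigues(np.array(s["orientation"]))[0]
    print("t",round(s["t"],2),"pos",s["tool_pos"].round(4),"F",s["force"].round(1),"op",round(s["opening"],4),"yaw_x",np.degrees(np.arctan2(R[1,0],R[0,0])).round(2),"z",R[:,2].round(3),"q",np.round(s["q"],2))
    return s,R
def to(X):
    s,R=st();d=R.T@(np.array(X)-s["tool_pos"]);print("tool cm",(d*100).round(2))
E
python3 -c "
from h import *
to((.509,.3635,.30))"
```

```text
t 2.85 pos [0.5111 0.2455 0.2941] F [ 0.7 -0.2 -0.2] op 0.0398 yaw_x 76.62 z [-0.002  0.001 -1.   ] q [0.36 0.02 1.49 0.   1.63 0.59]
tool cm [11.43 -2.93 -0.57]
```

Request:
carry_out(commands=[[[3.8,-1,0,0],[3.8,-1,0,0],[3.8,-0.9,0,0],[0,0,0,0],[0,0,0,0]]])

```text
t: 3.27
tool_pos: [0.5093, 0.3595, 0.2942]
orientation: [-2.466, -1.946, 0.004]
force: [0.4, -0.0, -0.4]
opening: 0.0397
```

Run:
```python
from h import *
to((.509,.3635,.172))
t=robot.read_camera("top");s=robot.read_camera("side")
f=lambda im,x,y,w,h,k:cv2.resize(im[y:y+h,x:x+w],None,fx=k,fy=k,interpolation=cv2.INTER_CUBIC)
cv2.imwrite("pics/d.png",np.hstack([f(t,150,190,130,130,3),f(s,260,180,130,130,3)])[:,:,::-1])
```

```text
t 3.27 pos [0.5093 0.3595 0.2942] F [ 0.4 -0.  -0.4] op 0.0397 yaw_x 76.54 z [-0.002 -0.001 -1.   ] q [ 0.53  0.18  1.32 -0.    1.64  0.77]
tool cm [ 0.4  -0.1  12.22]
```

View pics/d.png

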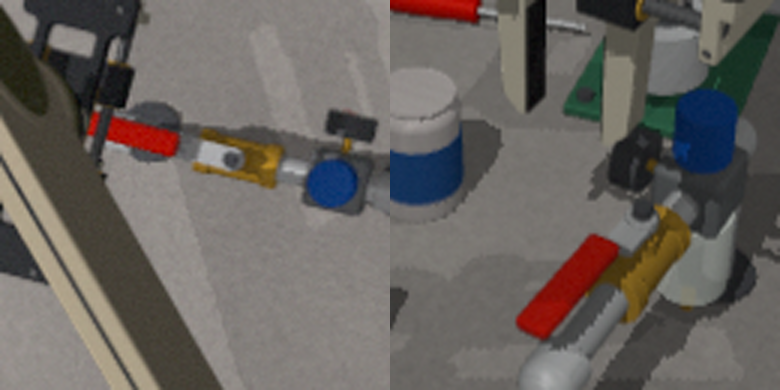

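The jaws straddle the sleeve in both views, at about (130,132) on the left and (570,285) on the right. I'll go down.

Request:
carry_out(commands=[[[0.4,-0.1,2,0],[0,0,2.5,0],[0,0,2.5,0],[0,0,2.5,0],[0,0,1.7,0],[0,0,1,0],[0,0,0,0],[0,0,0,0]]])

```text
t: 4.03
tool_pos: [0.5105, 0.3614, 0.1742]
orientation: [2.47, 1.941, 0.0]
force: [-0.6, 0.4, 0.6]
opening: 0.0401
```

Run:
```python
from h import *
to((.509,.3635,.172))
s=robot.read_camera("side")
f=lambda im,x,y,w,h,k:cv2.resize(im[y:y+h,x:x+w],None,fx=k,fy=k,interpolation=cv2.INTER_CUBIC)
cv2.imwrite("pics/e.png",f(s,260,180,130,130,4)[:,:,::-1])
```

```text
t 4.03 pos [0.5105 0.3614 0.1742] F [-0.6  0.4  0.6] op 0.0401 yaw_x 76.3 z [ 0. -0. -1.] q [ 0.53  0.23  1.48 -0.    1.43  0.77]
tool cm [ 0.17 -0.19  0.22]
```

View pics/e.png

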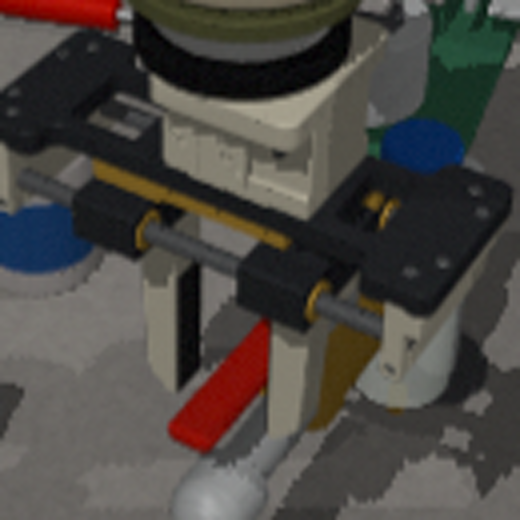

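Request:
carry_out(commands=[[[0,0,0,0],[0,0,0,0],[0,0,0,0],[0,0,0,0],[0,0,0,0],[0,0,0,0]]], claw=1.5, grip_force=6)

```text
t: 4.58
tool_pos: [0.5102, 0.3631, 0.1748]
orientation: [-2.469, -1.942, -0.002]
force: [-2.4, 1.4, 5.8]
opening: 0.0204
```

Request:
carry_out(commands=[[[-0.04,0.84,0,6],[-0.04,0.84,0,6],[-0.04,0.84,0,6],[-0.04,0.84,0,6],[-0.04,0.84,0,6],[0,0,0,0]]])

```text
t: 5.08
tool_pos: [0.5473, 0.3413, 0.1742]
orientation: [2.892, 1.225, -0.001]
force: [-3.0, -3.0, 5.4]
opening: 0.02
```

Run:
```python
from h import *
s,R=st();p=s["tool_pos"];print("stem est",p-R[:,0]*.079, "dist to stem",np.hypot(*(p[:2]-[.4905,.2855])))
```

```text
t 5.08 pos [0.5473 0.3413 0.1742] F [-3.  -3.   5.4] op 0.02 yaw_x 45.93 z [-0.    -0.001 -1.   ] q [ 0.48  0.28  1.42 -0.    1.44  1.25]
stem est [0.49233725 0.2845725  0.17427326] dist to stem 0.0796356558270658
```

Request:
carry_out(commands=[[[-0.04,0.84,0,6],[-0.04,0.84,0,6],[-0.04,0.84,0,6],[-0.04,0.84,0,6],[-0.04,0.84,0,6],[-0.04,0.84,0,6],[-0.04,0.84,0,6],[-0.04,0.84,0,6],[-0.04,0.84,0,6],[0,0,0,0],[0,0,0,0]]])

```text
t: 6.0
tool_pos: [0.57, 0.2736, 0.1735]
orientation: [3.134, -0.21, -0.004]
force: [-7.0, -0.2, 4.1]
opening: 0.0202
```

Run:
```python
from h import *
s,R=st();p=s["tool_pos"];print("stem est",p-R[:,0]*.079, "rel",p[:2]-[.4905,.2855],s["wrist_torque"])
```

```text
t 6.0 pos [0.57   0.2736 0.1735] F [-7.  -0.2  4.1] op 0.0202 yaw_x -7.68 z [-0.003 -0.    -1.   ] q [0.37 0.25 1.46 0.   1.43 2.07]
stem est [0.49168262 0.28415309 0.17368165] rel [ 0.07947438 -0.01189949] [ 0.01365456  1.2028611  -0.13533184]
```

Request:
carry_out(commands=[[[-0.02,0.42,0,3],[-0.02,0.42,0,3],[0,0,0,0],[0,0,0,0]]])

```text
t: 6.33
tool_pos: [0.5688, 0.2683, 0.1736]
orientation: [-3.116, 0.37, 0.002]
force: [-2.0, 12.8, -2.0]
opening: 0.02
```

Request:
carry_out(commands=[[[0,0.3,0,2],[0,0,0,0],[0,0,0,0]]])

```text
t: 6.58
tool_pos: [0.5678, 0.2659, 0.1735]
orientation: [-3.109, 0.424, 0.002]
force: [-2.8, 12.8, -0.7]
opening: 0.0259
```

Request:
carry_out(commands=[[[0,0.3,0,1],[0,0,0,0],[0,0,0,0]]])

```text
t: 6.83
tool_pos: [0.5668, 0.2631, 0.1735]
orientation: [-3.105, 0.45, 0.003]
force: [-3.2, 14.0, -0.2]
opening: 0.0318
```

Run:
```python
from h import *
s,R=st();p=s["tool_pos"];d=p[:2]-[.4915,.2842];print(np.hypot(*d),np.degrees(np.arctan2(d[1],d[0])),s["wrist_torque"])
```

```text
t 6.83 pos [0.5668 0.2631 0.1735] F [-3.2 14.  -0.2] op 0.0318 yaw_x -16.5 z [-0.001  0.005 -1.   ] q [0.35 0.23 1.49 0.   1.43 2.21]
0.07820642614668344 -15.646522286950919 [2.38041025 0.6695097  0.19247185]
```

Request:
carry_out(commands=[[[0,0,0,0],[0,0,0,0],[0,0,0,0],[0,0,0,0],[0,0,-2,0],[0,0,-3,0],[0,0,-3,0],[0,0,-2,0],[-2,0,0,-3],[-4,0,0,-4],[-4,0,0,-4],[-4,0,0,0],[0,4,0,0],[0,4,0,0],[0,4,0,0],[0,4,0,0],[0,3,0,0],[0,0,0,0]]], claw=6)

```text
t: 8.33
tool_pos: [0.4119, 0.0919, 0.274]
orientation: [3.135, -0.161, 0.002]
force: [-0.2, 0.1, -0.5]
opening: 0.0601
```

Run:
```python
from h import *
st()
t=robot.read_camera("top");s=robot.read_camera("side")
cv2.imwrite("pics/f_t.png",t[:,:,::-1]);cv2.imwrite("pics/f_s.png",s[:,:,::-1])
f=lambda im,x,y,w,h,k:cv2.resize(im[y:y+h,x:x+w],None,fx=k,fy=k,interpolation=cv2.INTER_CUBIC)
cv2.imwrite("pics/f.png",np.hstack([f(t,165,185,140,110,3),f(s,260,190,120,110,3)])[:,:,::-1])
```

```text
t 8.33 pos [0.4119 0.0919 0.274 ] F [-0.2  0.1 -0.5] op 0.0601 yaw_x -5.89 z [ 0.001 -0.002 -1.   ] q [ 0.1  -0.38  1.88 -0.    1.64  1.77]
```

View pics/f.png

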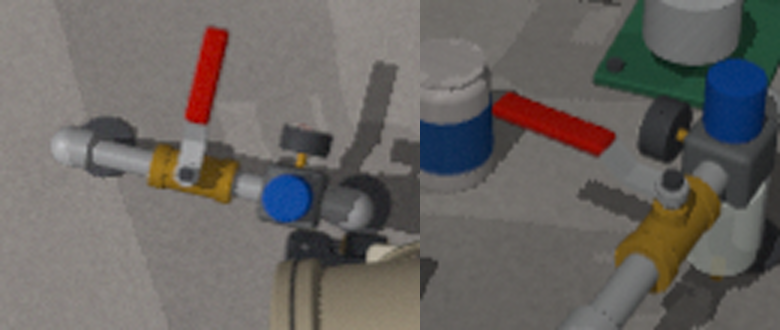

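The lever now lies across the pipe: the sleeve runs from (200,122) to (217,30), and the pipe from (75,146) to (350,208). I'll check how square it is numerically.

Run:
```python
from h import *
for name,zs in(("pics/f_t.png",1),("pics/top0.png",0)):
    im=cv2.imread(name).astype(int);b,g,r=im[...,0],im[...,1],im[...,2]
    m=(r>110)&(g<60)&(b<60);m[:, :165]=0;m[:,260:]=0;m[:185]=0;m[270:]=0
    v,u=np.nonzero(m);W=np.array([atz("top",(a,c),.179)[:2] for a,c in zip(u,v)])
    c=W.mean(0);w,V=np.linalg.eigh(np.cov((W-c).T));d=V[:,1];d*=np.sign(d.sum()) 
    print(name,len(u),c,"dir deg",np.degrees(np.arctan2(d[1],d[0])),"len",np.ptp((W-c)@d))
im=cv2.imread("pics/f_t.png")
cv2.imwrite("pics/g.png",cv2.resize(im[215:275,175:295],None,fx=6.5,fy=6.5,interpolation=cv2.INTER_CUBIC))
```

```text
pics/f_t.png 227 [0.56687571 0.26893189] dir deg -11.969050842167562 len 0.07568693115864683
pics/top0.png 250 [0.50845727 0.36247769] dir deg 75.870111005143 len 0.0744021819535916
```

View pics/g.png

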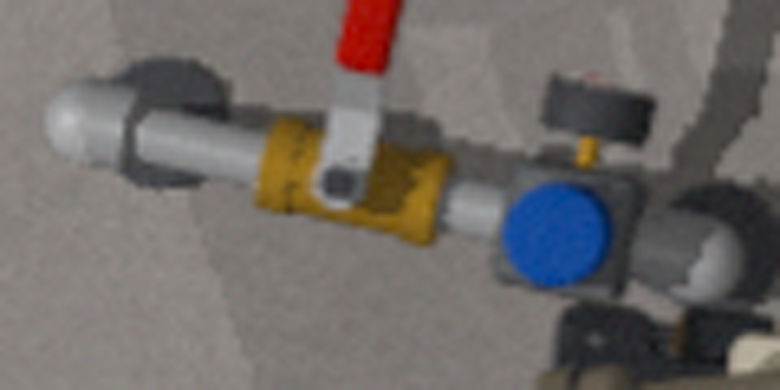

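Run:
```python
from h import *
k=lambda x,y:cr(x,y,6.5,175,215)
for n,a,b,z in(("elbows",(83,125),(700,258),.125),("brass top",(267,120),(450,158),.125),("brass bot",(258,207),(430,242),.125),("pipe top",(145,112),(262,137),.127),("pipe bot",(140,155),(258,180),.127)):
    A=atz("top",k(*a),z);B=atz("top",k(*b),z);d=A-B;print(n,A,B,np.degrees(np.arctan2(d[1],d[0]))-90,np.hypot(*d[:2]))
print(atz("top",k(341,183),.18),atz("top",k(556,233),.187))
```

```text
elbows [0.50942731 0.39041627 0.125     ] [0.46134017 0.15438683 0.125     ] -11.515479770383891 0.24087812246707316
brass top [0.51207646 0.32002031 0.125     ] [0.49834179 0.24993925 0.125     ] -11.088432789148186 0.07141426298000002
brass bot [0.47904721 0.32267005 0.125     ] [0.46647919 0.25693747 0.125     ] -10.824266194626105 0.06692329760186853
pipe top [0.51460892 0.36630015 0.127     ] [0.50559443 0.32137519 0.127     ] -11.346096254536846 0.045820439610723504
pipe bot [0.49827703 0.36776852 0.127     ] [0.48929621 0.32250995 0.127     ] -11.223614713361485 0.046141017288204335
[0.48913415 0.28173185 0.18      ] [0.47205852 0.20285288 0.187     ]
```

The pipe runs at about −11.4° (elbow spacing 241 mm against 240 expected) and the lever at −12.0° to world x. That is about 90.6°, square within the noise, and it was pushed to the stop with about 13 N. Next is the slide.

```bash
python3 -c "
from h import *
to((.546,-.1735,.16))"
```

```text
t 8.43 pos [0.4123 0.0954 0.274 ] F [ 0.3 -0.2 -0.2] op 0.0602 yaw_x -5.83 z [ 0.001  0.    -1.   ] q [ 0.11 -0.38  1.88 -0.    1.64  1.78]
tool cm [16.02 25.39 11.41]
```

Request:
carry_out(commands=[[[1,2,0,0],[2,3,0,0],[2.5,3.5,0,0],[2.5,3.9,0,0],[2.5,4,0,0],[2.5,4,0,0],[2,3,0,0],[1,2,0,-3.4],[0,0,0,0],[0,0,0,0]]])

```text
t: 9.27
tool_pos: [0.5392, -0.1566, 0.2727]
orientation: [-3.14, 0.063, 0.002]
force: [0.9, 0.5, -0.5]
opening: 0.0599
```

Run:
```python
from h import *
to((.546,-.1735,.16))
t=robot.read_camera("top");s=robot.read_camera("side")
f=lambda im,x,y,w,h,k:cv2.resize(im[y:y+h,x:x+w],None,fx=k,fy=k,interpolation=cv2.INTER_CUBIC)
cv2.imwrite("pics/i.png",np.hstack([f(t,360,170,130,120,3),f(s,310,70,130,120,3)])[:,:,::-1])
```

```text
t 9.27 pos [ 0.5392 -0.1566  0.2727] F [ 0.9  0.5 -0.5] op 0.0599 yaw_x -2.31 z [-0.001  0.001 -1.   ] q [-0.37  0.01  1.54  0.    1.59  1.24]
tool cm [ 0.77  1.68 11.27]
```

View pics/i.png

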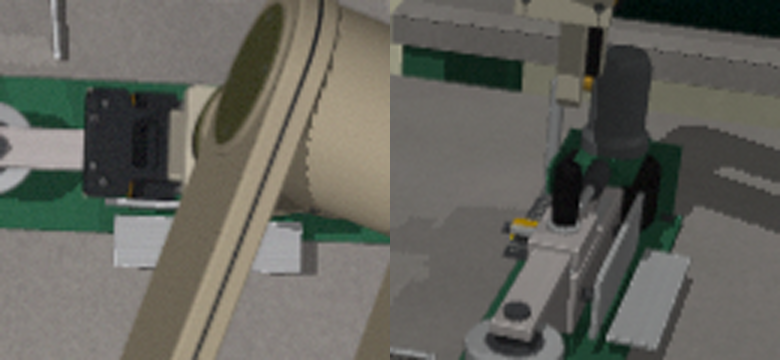

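Request:
carry_out(commands=[[[0.8,1.7,0,0],[0,0,2,0],[0,0,3,0],[0,0,3,0],[0,0,2,0],[0,0,1.2,0],[0,0,0,0],[0,0,0,0]]])

```text
t: 10.03
tool_pos: [0.5461, -0.173, 0.1621]
orientation: [-3.141, 0.059, 0.0]
force: [0.0, -0.2, 0.6]
opening: 0.0601
```

Run:
```python
from h import *
to((.546,-.1735,.16))
s=robot.read_camera("side")
f=lambda im,x,y,w,h,k:cv2.resize(im[y:y+h,x:x+w],None,fx=k,fy=k,interpolation=cv2.INTER_CUBIC)
cv2.imwrite("pics/j.png",f(s,310,70,130,120,5)[:,:,::-1])
```

```text
t 10.03 pos [ 0.5461 -0.173   0.1621] F [ 0.  -0.2  0.6] op 0.0601 yaw_x -2.17 z [-0.  0. -1.] q [-0.4   0.1   1.65  0.    1.39  1.21]
tool cm [-0.01  0.05  0.21]
```

View pics/j.png

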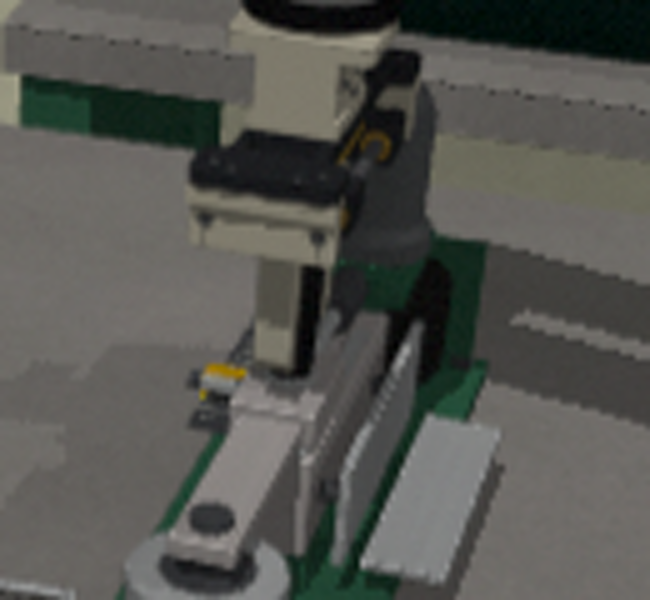

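Request:
carry_out(commands=[[[0,0,0,0],[0,0,0,0],[0,0,0,0],[0,0,0,0],[0,0,0,0],[0,0,0,0],[0,0,0,0],[0,0,0,0]]], claw=2, grip_force=4)

```text
t: 10.75
tool_pos: [0.5461, -0.1759, 0.162]
orientation: [3.138, -0.062, 0.001]
force: [0.5, -7.3, -0.3]
opening: 0.0241
```

```bash
python3 -c "
from h import *
st()"
```

```text
t 10.75 pos [ 0.5461 -0.1759  0.162 ] F [ 0.5 -7.3 -0.3] op 0.0241 yaw_x -2.27 z [ 0.001 -0.003 -1.   ] q [-0.4   0.1   1.65 -0.    1.39  1.21]
```

Request:
carry_out(commands=[[[0,0,0,0],[0,0,0,0],[0,0,0,0],[0,0.05,0,0],[0,0.1,0,0],[0,0.15,0,0],[0,0.2,0,0],[0,0.25,0,0],[0,0.25,0,0],[0,0.25,0,0],[0,0.25,0,0],[0,0.25,0,0],[0,0.25,0,0],[0,0.25,0,0],[0,0.25,0,0],[0,0.25,0,0],[0,0.2,0,0],[0,0.15,0,0],[0,0.1,0,0],[0,0.05,0,0]]], grip_force=40)

```text
t: 12.42
tool_pos: [0.5451, -0.2039, 0.1619]
orientation: [-3.137, 0.059, -0.0]
force: [-0.7, 12.3, 4.8]
opening: 0.0231
```

Request:
carry_out(commands=[[[0,0,0,0],[0,0,0,0],[0,0,0,0]]])

```text
t: 12.67
tool_pos: [0.5451, -0.204, 0.1619]
orientation: [-3.137, 0.059, -0.0]
force: [-1.5, 10.8, 5.0]
opening: 0.0232
```

Run:
```python
from h import *
st()
t=robot.read_camera("top");s=robot.read_camera("side")
cv2.imwrite("pics/k_t.png",t[:,:,::-1]);cv2.imwrite("pics/k_s.png",s[:,:,::-1])
f=lambda im,x,y,w,h,k:cv2.resize(im[y:y+h,x:x+w],None,fx=k,fy=k,interpolation=cv2.INTER_NEAREST)
cv2.imwrite("pics/k.png",np.hstack([f(t,400,180,45,60,8),f(s,335,120,50,60,8)])[:,:,::-1])
```

```text
t 12.67 pos [ 0.5451 -0.204   0.1619] F [-1.5 10.8  5. ] op 0.0232 yaw_x -2.15 z [ 0.     0.004 -1.   ] q [-0.45  0.13  1.62  0.    1.39  1.16]
```

View pics/k.png

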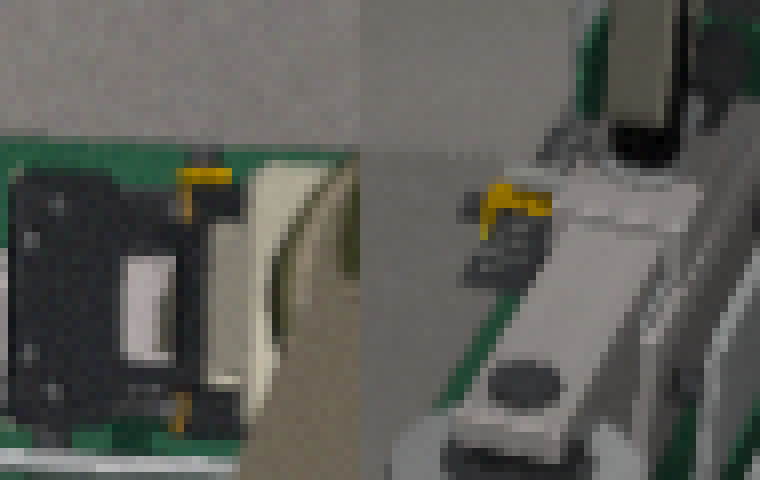

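Run:
```python
from h import *
np.set_printoptions(precision=2,suppress=True)
for z in(.108,.112,.116,.12):
  print(z,"rest",proj("top",(.589,-.1778,z)),proj("side",(.589,-.1778,z)),"now",proj("side",(.589,-.2058,z)))
for x in(.58,.59,.6):
 for z in(.1,.104):
  print("clip",x,z,[ (proj("top",(x,y,z)),proj("side",(x,y,z))) for y in(-.2162,-.2092,-.2022)])
im=cv2.imread("pics/k_s.png");im0=cv2.imread("pics/side0.png")
f=lambda im:cv2.resize(im[132:156,340:376],None,fx=20,fy=20,interpolation=cv2.INTER_NEAREST)[:290]
cv2.imwrite("pics/l.png",np.vstack([f(im0),f(im)]))
```

```text
0.108 rest [413.97 204.3 ] [351.3  147.32] now [353.84 142.65]
0.112 rest [414.33 204.18] [351.39 146.  ] now [353.94 141.34]
0.116 rest [414.69 204.07] [351.49 144.67] now [354.03 140.03]
0.12 rest [415.05 203.95] [351.58 143.33] now [354.13 138.71]
clip 0.58 0.1 [(array([428.08, 208.14]), array([357.76, 144.09])), (array([425.39, 208.12]), array([357.15, 145.23])), (array([422.7, 208.1]), array([356.54, 146.39]))]
clip 0.58 0.104 [(array([428.48, 208.04]), array([357.86, 142.79])), (array([425.78, 208.02]), array([357.25, 143.93])), (array([423.08, 208.  ]), array([356.65, 145.09]))]
clip 0.59 0.1 [(array([428.02, 204.25]), array([354.22, 143.5 ])), (array([425.34, 204.23]), array([353.6 , 144.64])), (array([422.65, 204.21]), array([352.98, 145.79]))]
clip 0.59 0.104 [(array([428.43, 204.14]), array([354.31, 142.2 ])), (array([425.73, 204.12]), array([353.69, 143.34])), (array([423.03, 204.1 ]), array([353.07, 144.49]))]
clip 0.6 0.1 [(array([427.97, 200.37]), array([350.69, 142.91])), (array([425.29, 200.35]), array([350.06, 144.05])), (array([422.6 , 200.33]), array([349.42, 145.2 ]))]
clip 0.6 0.104 [(array([428.37, 200.25]), array([350.78, 141.62])), (array([425.68, 200.23]), array([350.15, 142.75])), (array([422.98, 200.2 ]), array([349.51, 143.9 ]))]
```

View pics/l.png

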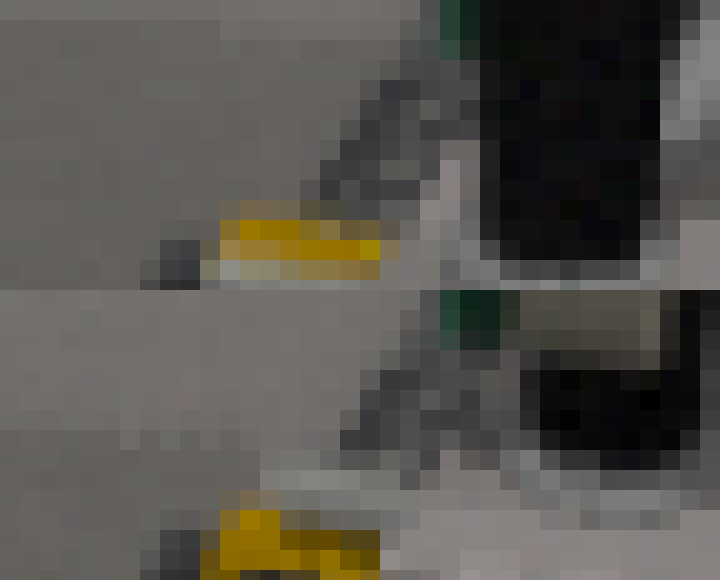

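Pointer is now about 3.5 mm short of the clip: I estimate 28 mm drawn and 31.5 mm needed. I'll draw the rest in gently.

Request:
carry_out(commands=[[[0,0.05,0,0],[0,0.1,0,0],[0,0.1,0,0],[0,0.1,0,0],[0,0.05,0,0],[0,0,0,0],[0,0,0,0],[0,0,0,0]]])

```text
t: 13.43
tool_pos: [0.545, -0.2078, 0.1619]
orientation: [-3.137, 0.059, 0.0]
force: [-0.5, 12.1, 5.8]
opening: 0.0231
```

Run:
```python
from h import *
st()
s=robot.read_camera("side");t=robot.read_camera("top")
cv2.imwrite("pics/m_s.png",s[:,:,::-1])
f=lambda im:cv2.resize(im[132:156,340:376],None,fx=20,fy=20,interpolation=cv2.INTER_NEAREST)
cv2.imwrite("pics/m.png",f(s)[:,:,::-1]);cv2.imwrite("pics/m_t.png",t[:,:,::-1])
```

```text
t 13.43 pos [ 0.545  -0.2078  0.1619] F [-0.5 12.1  5.8] op 0.0231 yaw_x -2.14 z [ 0.     0.004 -1.   ] q [-0.45  0.13  1.62  0.    1.39  1.15]
```

View pics/m.png

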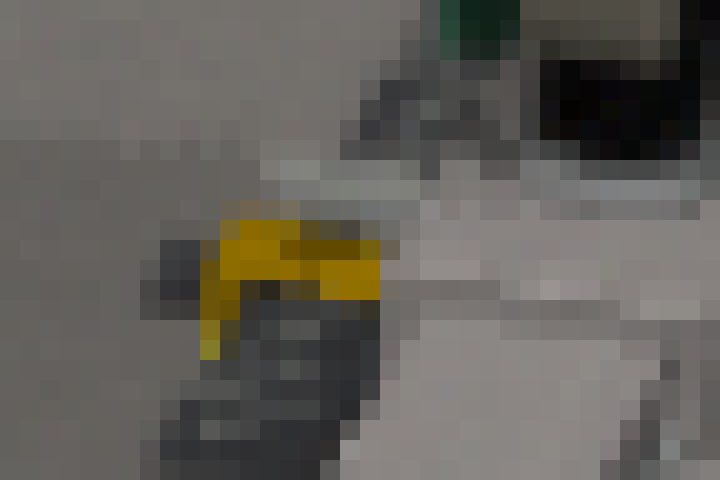

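View pics/m_t.png

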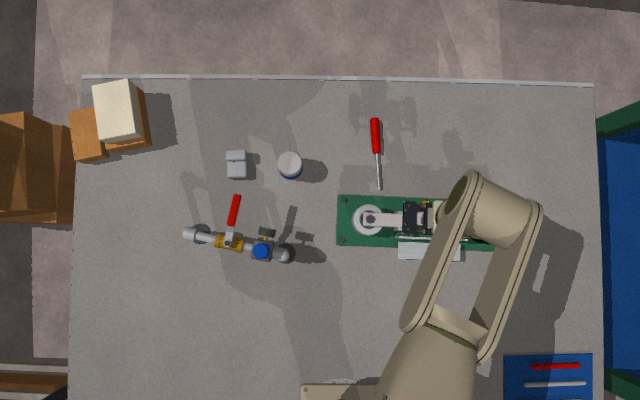

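Run:
```python
from h import *
im=cv2.imread("pics/top0.png").astype(int)
for v in(203,205,207,209):print(v,[tuple(im[v,u,::-1]) for u in range(411,431)])
for zc in(.100,.1025,.105):
  for zp in(.110,.1125,.115):
    print(zc,zp,(atz("top",(425.7,205),zc)-atz("top",(414.9,205),zp))[1]*1000)
st()
```

```text
203 [(np.int64(63), np.int64(71), np.int64(68)), (np.int64(96), np.int64(99), np.int64(97)), (np.int64(134), np.int64(141), np.int64(139)), (np.int64(158), np.int64(162), np.int64(157)), (np.int64(188), np.int64(187), np.int64(175)), (np.int64(140), np.int64(147), np.int64(145)), (np.int64(114), np.int64(121), np.int64(117)), (np.int64(39), np.int64(59), np.int64(51)), (np.int64(56), np.int64(69), np.int64(67)), (np.int64(58), np.int64(72), np.int64(65)), (np.int64(52), np.int64(70), np.int64(62)), (np.int64(73), np.int64(78), np.int64(52)), (np.int64(137), np.int64(109), np.int64(13)), (np.int64(195), np.int64(146), np.int64(0)), (np.int64(194), np.int64(145), np.int64(0)), (np.int64(194), np.int64(143), np.int64(0)), (np.int64(196), np.int64(149), np.int64(0)), (np.int64(176), np.int64(139), np.int64(0)), (np.int64(49), np.int64(80), np.int64(64)), (np.int64(51), np.int64(82), np.int64(65))]
205 [(np.int64(68), np.int64(67), np.int64(68)), (np.int64(109), np.int64(109), np.int64(109)), (np.int64(151), np.int64(149), np.int64(153)), (np.int64(164), np.int64(161), np.int64(160)), (np
[... 2256 characters left out ...]
t64(0)), (np.int64(176), np.int64(130), np.int64(0)), (np.int64(181), np.int64(137), np.int64(0)), (np.int64(196), np.int64(146), np.int64(0)), (np.int64(175), np.int64(131), np.int64(0)), (np.int64(53), np.int64(52), np.int64(53)), (np.int64(90), np.int64(94), np.int64(92))]
0.1 0.11 -30.410032751670922
0.1 0.1125 -30.993059495516896
0.1 0.115 -31.576086239362922
0.1025 0.11 -29.767310595367913
0.1025 0.1125 -30.350337339213883
0.1025 0.115 -30.93336408305991
0.105 0.11 -29.1245884390649
0.105 0.1125 -29.707615182910875
0.105 0.115 -30.2906419267569
t 13.53 pos [ 0.545  -0.2078  0.1619] F [-0.1 11.5  5.8] op 0.0232 yaw_x -2.14 z [ 0.     0.004 -1.   ] q [-0.45  0.13  1.62  0.    1.39  1.15]
```

Request:
carry_out(commands=[[[0,-0.04,0,0],[0,-0.04,0,0],[0,0,0,0],[0,0,0,0],[0,0,0,0],[0,0,0,0],[0,0,0,0],[0,0,0,0]]])

```text
t: 14.2
tool_pos: [0.545, -0.2071, 0.1619]
orientation: [-3.137, 0.059, -0.0]
force: [-0.3, 12.0, 6.0]
opening: 0.023
```

Run:
```python
from h import *
s,R=st();print(s["dq"].round(4))
im=robot.read_camera("side");cv2.imwrite("pics/n.png",cv2.resize(im[60:300,200:440],None,fx=2.5,fy=2.5,interpolation=cv2.INTER_CUBIC)[:,:,::-1])
```

```text
t 14.2 pos [ 0.545  -0.2071  0.1619] F [-0.3 12.   6. ] op 0.023 yaw_x -2.14 z [ 0.     0.004 -1.   ] q [-0.45  0.13  1.62  0.    1.39  1.15]
[ 0.0004 -0.001   0.0008 -0.0008  0.0003 -0.0011]
```

View pics/n.png

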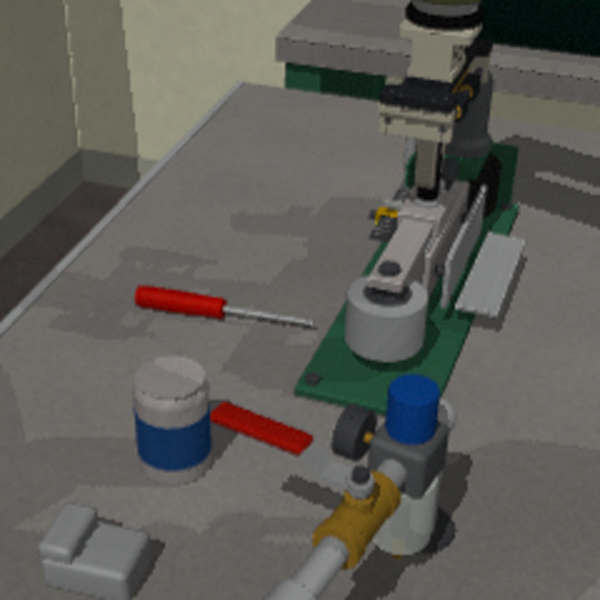

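The lever is still across the pipe at about (262,428), and the slide is held still with the pointer over the clip at about (385,213). The screwdriver, tin and dolly haven't moved. I'm handing the job in.

```bash
python3 -c "
from plant import robot
print(robot.close_job())"
```

```text
the job is handed in; nothing more can be done
None
```

I shut the valve first, then drew the idler slide back. The job was handed in at about 14 s with the arm still holding the slide, pointer over the yellow clip.

- **Valve:** I turned the lever until it met its stop, with about 13 N of push against the fingers. From above it lies at about 90.6° to the pipe, which is square within what I can measure. It was still across the pipe in the last picture.
- **Slide:** I took the grip with 40 N jaw force and drew it back smoothly, then eased it back 0.7 mm. The tool had moved about 31 mm from rest, and the camera put the clip 30 to 31.5 mm from the pointer's rest position. The tool force along the slide was about 12 N, as expected from the spring, and the arm was still.
- **Left alone:** The screwdriver, dolly and tin showed no movement in the pictures.

**Less certain:** The hand hid the pointer from the top camera at the end. The final fit therefore rests on the side view, the tool travel and the spring force, which agree to within about 1 to 1.5 mm. My first camera reading of the grip was about 2.5 mm off. The jaws corrected that when they closed on it, pressing the slide against its rest stop with about 7 N.

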